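Release and open the latched filter tray of a refrigeration control unit

ROBOT

A 6-joint arm with a two-finger parallel gripper is mounted at the origin on the work surface. World frame = base frame: x ahead of the robot, y to its left, z up, the work surface at z = 0. Lengths are in m, angles in rad, forces in N, time in s.
With the tool pointing down it reaches from about 0.35 to 0.85 m from the base axis. Payload 8.1 kg.
Tool frame: the origin (TCP) lies at the very end of the fingers, on their centre line; the grasp point (between the pads) lies 19 mm behind it; z points along the fingers, y is the direction in which the jaws open and shut (so a half turn about z gives the same grasp; the last joint's range is limited). The gripper opens to 93 mm and grips with 3 to 60 N. Pads are 15 mm wide; open, the fingers measure 128 mm over their backs; the gripper's body (75 mm by 188 mm) begins 65 mm behind the grasp point.
Start: joints at [1.017, 0.13, 1.488, -0, 1.523, -0.085], TCP at [0.271, 0.535, 0.219] pointing down, gripper open.
Joint ranges: [-2.96, 2.96], [-0.89, 2.26], [0.02, 2.5], [-1.34, 4.48], [0, 2.73], [-2.66, 2.66]. Speed limits (rad/s): [2.39, 2.39, 2.79, 3.14, 3.14, 3.14].

INTERFACE

Orientations are given as a rotation vector (axis times angle).
In Python, from plant import robot gives the robot as it stands.
- The arm moves only by the shell command python3 -m pendant 'ROWS' [OPENING] [FORCE]. ROWS is JSON, a list of rows, each an object with "delta_pos": the shift along the tool's x, y, z in m, a list of three; "spin": the turn about the tool's z in rad. In form: [{"delta_pos": [dx, dy, dz], "spin": spin}, ...]. A call has 1 to 10 rows; each row is the pose to reach, as a shift and turn from the pose measured when the call began, along the tool's axes at that moment; what a row does not reach only later rows make up. A row lasts 1/10 s, in which the tool goes at most 50 mm and 8.59 degrees, less where a joint would pass 70% of its speed; a pose out of reach is approached as far as the arm can. A call with a gripper value outside its range is refused whole. OPENING is the closure, from -1 (fully open) to 1 (shut), set as the call begins (- or left out, the last holds). The fingers move at their own pace and stop on an object; FORCE is the grip in N (left out, the last holds). Time passes only in rows, so rows that repeat a pose let the fingers close. It gives the time, the measured TCP pose, the force and the opening at its end, in the units of the state.
- robot.read_state(): the state, without advancing time (a new reading comes with each control period).
- robot.read_camera(name): name is "scene" or "top" or "wrist"; returns a dict with "color" (400x640x3 uint8, blue, green, red), "camera_matrix" (3x3 intrinsics, pixels), "R" (3x3) and "t" (3): a world point X has camera coordinates R X + t. Camera axes: x right, y down, z forward; pixel columns grow to the right and rows downward; lengths in m; the calibration is good to about 2 mm. A picture is of the moment at which its call begins. There is no depth.
- robot.close_job(): hands the job in, once; it reports no verdict.
Trained networks look in the newest picture that a camera, given by its name, has taken for a name from the list of things; names that differ only in an ending like _2 or _b are one class to them, and where a whole thing is asked for, a point or a joint stands for the part that bears it (a point fixed in the world has none). Each returns a list of dicts, best first, with "score" (0 to 1); they miss things now and then, are a little off and sometimes report something else, mostly with a low value. They report only what shows in the picture. A call takes as long as a camera call.
- robot.outline_of(camera, label): "mask" (400x640 bool, what is visible of it).
- robot.mark_of(camera, label): "location" ([x, y, z] in m, in the coordinates of the camera as it stood for that picture, good to about 4 mm: a listed point, or the origin of a listed thing).
The state is a dict: "t": time; "q": joint angles; "dq": joint speeds; "joint_torque": joint torques, N m; "tool_pos": TCP position; "orientation": TCP orientation; "force": force on the tool from outside, world axes, zero at the start; "wrist_torque": the same for the moment, N m; "opening": finger opening in m.
Only numpy, scipy, OpenCV 4.12 (cv2) and the standard library are available. Lean on these libraries where they do the work, as an engineer would, in place of code of your own. Each camera call takes 0.05 s, during which the arm holds its last target.

TASK

Take the thin release rod from its rack and push it down through the small hole in the top of the control unit, pressing gently by feel until the hidden spring latch lets go and the filter tray springs out a little. Then stand the rod back in its rack, fully seated, and pull the tray all the way out to its stop. Leave the wrench, the gauge and the can where they are.

Things in the scene. Friction and masses are not known exactly. Their poses are not given: they have to be found in the camera images.
- release_rod: Rod, 144 mm long, 80 g: steel shaft 6 mm in diameter, 80 mm long, rounded end; above it a steel collar 24 mm in diameter, 4 mm thick; then a black round handle 16 mm in diameter. Origin at the shaft's lower end (tip), z up along the rod: collar 80 to 84 mm, handle 84 to 144 mm. Starts upright in the rack, collar resting on the rack's top plate.
- rack_hole (a point): Centre of the hole in the fixed aluminium rack's top plate, at its upper face, 90 mm above the bench. Base 70 x 80 mm, top plate 50 x 80 mm, 8 mm thick, two flat posts at the ends of the 80 mm side (y axis). Hole 10 mm in diameter, flared 2 mm at the mouth, open below for 76 mm. The seated rod's tip is 80 mm below this point.
- unit: Control unit: fixed white metal box 200 mm deep (x), 160 wide (y), 120 high; origin under its middle, x axis from front to back. Hidden under its hole is the latch's flat press pad, 18 mm across. Pressing it takes about 4 N at first, up to 9 N; the latch lets go 7 to 9 mm down, the pad's firm stop is at 11 mm. Over 25 N from the rod on the unit or pad does damage.
- unit_hole (a point): Centre of the small access hole, ringed by a flat dark steel bush, at the unit's top face, 120 mm above the bench, on its centre line, 162 mm behind the front face. 9 mm in diameter, 1.5 mm bevel, plate 8 mm thick, hollow below. x axis from front to back, z up. The untouched press pad's top lies 15 to 33 mm below this point, different each time and not measured.
- tray (a joint): How far the filter tray is out of the unit, in m: 0 shut and latched; when the latch lets go, a spring throws it out to about 0.022; 0.09 at its end stop. It slides level out of the unit's front, along the unit's minus x axis, moves with a drag of about 2 N and stays where it is left.
- tray_handle (a point): Middle of the tray's handle: a level round steel bar 11 mm in diameter, 90 mm long, parallel to the unit's front (y axis of this point), 92 mm above the bench, centre line 35 mm in front of the tray's grey front panel; free above and below, on two thin stems 38 mm either side of the middle. Moves with the tray. x axis points to the unit's back; the tray opens along minus x.
- wrench: Bystander: a steel wrench, 180 mm long, lying on the bench to the right of the unit; origin under its middle.
- gauge: Bystander: a round pressure gauge, 68 mm in diameter and 26 mm thick, lying on its back with a short brass stub; origin at the centre of its underside.
- spray_can: Bystander: a can 54 mm in diameter and 150 mm high, standing; origin at the centre of its underside.

How it is judged:
By the outcome, as a careful person would: the job done as asked, in the order asked, and still so for the second after the job is handed in, with the robot touching nothing.
It also fails if it takes over 70 s, if anything falls off the work surface, if the arm or the gripper's body presses on something with over 40 N, if the wrist force passes 120 N, or if a joint passes its speed limit or range.

## Working session

There is one attempt and no reset: what is moved stays moved. The work goes in short steps, Python scripts to look and compute and a shell command to move; the robot and the scene stay as the last step left them, time stands still between calls to the robot, and variables do not carry over. Pictures are saved under pics/ and viewed, and the job is handed in when it is done.

```bash
mkdir -p pics; cat > h.py <<'E'
import numpy as np, cv2
from scipy.spatial.transform import Rotation as Rn
from plant import robot
def snap(cam,fn=None):
    p=robot.read_camera(cam)
    if fn: cv2.imwrite('pics/'+fn,p['color'])
    return p
def w(p,loc): return p['R'].T@(np.array(loc)-p['t'])
def px(p,X):
    c=p['R']@np.array(X)+p['t']; u=p['camera_matrix']@c; return u[:2]/u[2]
def ray(p,uv,z):
    d=p['R'].T@np.linalg.inv(p['camera_matrix'])@np.array([uv[0],uv[1],1.]); o=-p['R'].T@p['t']
    return o+d*(z-o[2])/d[2]
def st():
    s=robot.read_state(); R=Rn.from_rotvec(s['orientation']).as_matrix()
    return s,np.array(s['tool_pos']),R
def show():
    s,p,R=st(); print('t',s['t'],'tcp',np.round(p,4),'x',np.round(R[:,0],4),'y',np.round(R[:,1],4),'z',np.round(R[:,2],4),'F',np.round(s['force'],2),'op',s['opening'],'q',np.round(s['q'],3))
E
ls; python3 - <<'E'
from h import *
show()
for c in ['scene','top']:
    p=snap(c,c+'0.png')
    for l in ['release_rod','rack_hole','unit','unit_hole','tray_handle','wrench','gauge','spray_can']:
        m=robot.mark_of(c,l)
        print(c,l,[(round(d['score'],2),np.round(w(p,d['location']),4).tolist(),np.round(px(p,w(p,d['location']))).tolist()) for d in m[:2]])
E
```

```text
h.py
pics
t 0.0 tcp [0.2708 0.5348 0.2176] x [-8.921e-01  4.518e-01  1.000e-04] y [ 0.4518  0.8921 -0.0018] z [-9.0e-04 -1.5e-03 -1.0e+00] F [-0.05 -0.64  0.44] op 0.09289166220639442 q [ 1.017  0.131  1.489 -0.     1.523 -0.085]
scene release_rod [(0.5, [0.4899, 0.276, 0.0106], [441.0, 267.0])]
scene rack_hole [(0.74, [0.4861, 0.2777, 0.093], [447.0, 242.0])]
scene unit [(0.8, [0.5552, -0.0248, 0.0033], [348.0, 218.0])]
scene unit_hole [(0.78, [0.5596, 0.034, 0.1206], [360.0, 195.0])]
scene tray_handle [(0.65, [0.7307, 0.2694, -0.0003], [363.0, 312.0]), (0.5, [0.5571, 0.0383, 0.1186], [362.0, 196.0])]
scene wrench [(0.71, [0.5102, -0.3855, -0.0014], [294.0, 159.0])]
scene gauge [(0.7, [0.7622, 0.0299, 0.0007], [296.0, 258.0])]
scene spray_can [(0.97, [0.7299, 0.2687, 0.0022], [363.0, 311.0])]
top release_rod [(0.53, [0.4935, 0.2782, 0.014], [205.0, 256.0])]
top rack_hole [(0.95, [0.4894, 0.282, 0.0926], [196.0, 257.0])]
top unit [(0.87, [0.5586, -0.0279, 0.0009], [312.0, 235.0])]
top unit_hole [(0.69, [0.556, 0.0374, 0.1186], [287.0, 233.0])]
top tray_handle [(0.6, [0.5588, -0.1688, 0.0927], [364.0, 233.0])]
top wrench [(0.73, [0.5081, -0.388, -0.0032], [437.0, 254.0])]
top gauge [(0.9, [0.7645, 0.0298, 0.0005], [294.0, 165.0])]
top spray_can [(0.74, [0.729, 0.2673, 0.002], [213.0, 176.0])]
```

View pics/scene0.png

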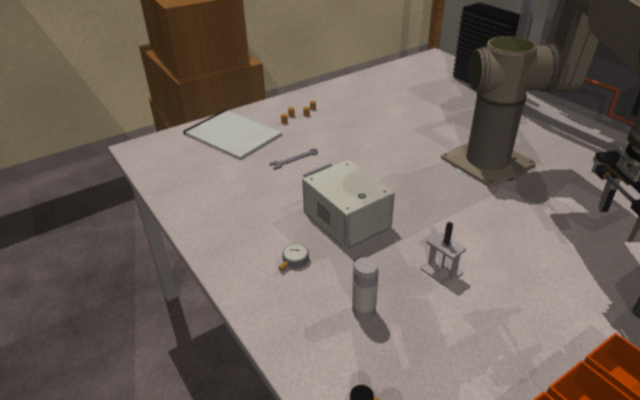

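View pics/top0.png

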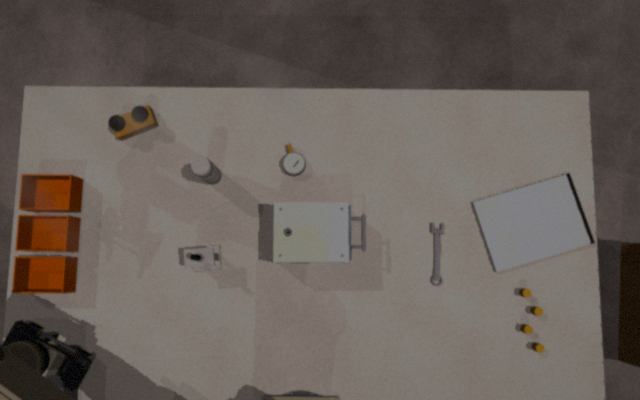

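The unit's front faces −y, with its hole near (0.557, 0.036). The handle bar is at about y = −0.169, and the rack with the rod is near (0.488, 0.28). I'll move above the rod for a closer look.

```bash
python3 -m pendant '[{"delta_pos":[-0.03,-0.013,-0.01],"spin":-0.1},{"delta_pos":[-0.075,-0.032,-0.03],"spin":-0.2},{"delta_pos":[-0.12,-0.05,-0.042],"spin":-0.3},{"delta_pos":[-0.165,-0.07,-0.042],"spin":-0.4},{"delta_pos":[-0.21,-0.09,-0.042],"spin":-0.47},{"delta_pos":[-0.25,-0.105,-0.042],"spin":-0.47},{"delta_pos":[-0.285,-0.12,-0.042],"spin":-0.47},{"delta_pos":[-0.309,-0.13,-0.042],"spin":-0.47},{"delta_pos":[-0.309,-0.13,-0.042],"spin":-0.47}]' -1
python3 - <<'E'
from h import *
show()
p=snap('wrist','w1.png'); print('campos',-p['R'].T@p['t'])
for l in ['release_rod','rack_hole','unit_hole']:
    m=robot.mark_of('wrist',l)
    print(l,[(round(d['score'],2),np.round(w(p,d['location']),4).tolist(),np.round(px(p,w(p,d['location']))).tolist()) for d in m[:2]])
p=snap('scene','s1.png');p=snap('top','t1.png')
E
```

```text
t: 1.8
tool_pos: [0.4899, 0.2769, 0.2605]
orientation: [0.004, 3.141, -0.001]
force: [-0.3, -0.2, -0.3]
opening: 0.0929
t 1.8 tcp [0.4899 0.2769 0.2605] x [-1.0e+00  2.8e-03 -5.0e-04] y [ 2.8e-03  1.0e+00 -8.0e-04] z [ 5.e-04 -8.e-04 -1.e+00] F [-0.32 -0.16 -0.33] op 0.09285483971138128 q [ 4.240e-01  1.600e-02  1.533e+00 -1.000e-03  1.593e+00 -1.144e+00]
campos [0.42060382 0.27775027 0.42614148]
release_rod [(0.91, [0.4881, 0.2794, 0.0099], [323.0, 176.0])]
rack_hole [(0.94, [0.4821, 0.2795, 0.0892], [324.0, 182.0]), (0.36, [0.5526, 0.0311, 0.1177], [114.0, 246.0])]
unit_hole [(0.82, [0.5529, 0.0327, 0.12], [114.0, 247.0])]
```

View pics/w1.png

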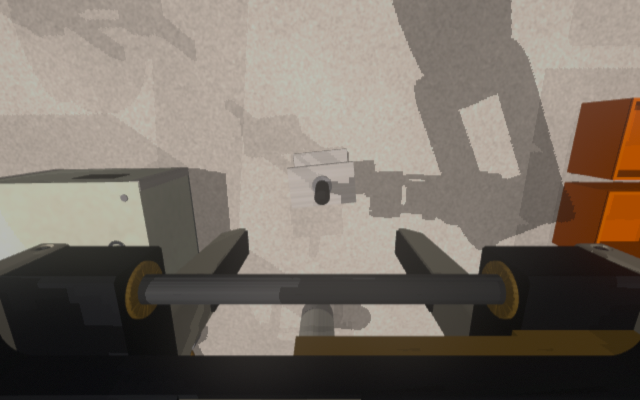

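```bash
python3 - <<'E'
from h import *
for c in ['wrist','top','scene']:
    p=snap(c)
    if c!='wrist':
        pass
    m=robot.outline_of(c,'release_rod')
    if m:
        M=m[0]['mask']; ys,xs=np.nonzero(M); print(c,m[0]['score'],M.sum(),xs.min(),xs.max(),ys.min(),ys.max(),xs.mean(),ys.mean())
        for X in [(0.488,0.279)]:
            print('pred',[np.round(px(p,[X[0],X[1],z]),1).tolist() for z in (0.09,0.12,0.154)])
        x0,y0=int(xs.mean()),int(ys.mean())
        crop=p['color'][max(0,y0-40):y0+40,max(0,x0-50):x0+50]; cv2.imwrite(f'pics/c_{c}.png',cv2.resize(crop,None,fx=6,fy=6,interpolation=cv2.INTER_CUBIC)); print('crop origin',x0-50,y0-40)
E
```

```text
wrist 0.6 455 309 328 178 207 318.22197802197803 191.67032967032966
pred [[319.9, 188.7], [319.8, 194.2], [319.5, 201.8]]
crop origin 268 151
scene 0.78 239 441 452 222 266 446.97907949790795 237.46443514644352
pred [[446.5, 243.8], [448.1, 234.3], [450.0, 223.2]]
crop origin 396 197
```

View pics/c_wrist.png

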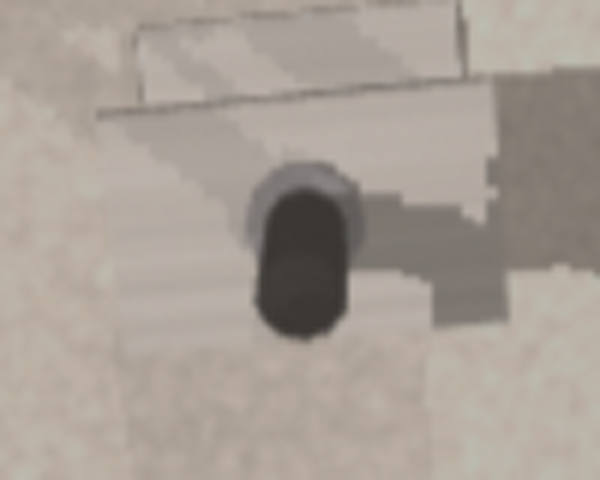

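View pics/c_scene.png

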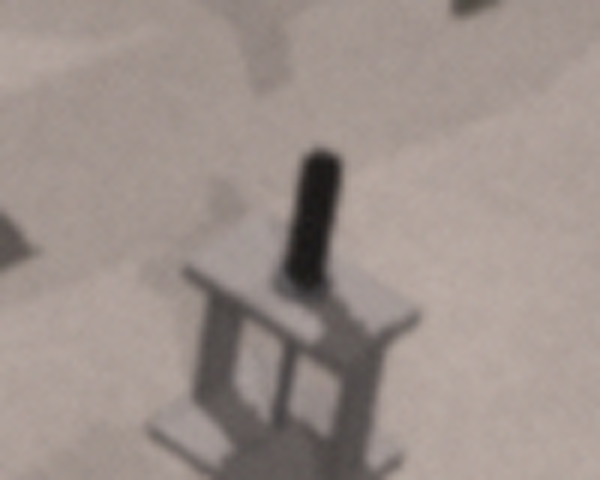

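```bash
python3 - <<'E'
from h import *
p=snap('wrist')
o=np.array([268,151])
for uv,z in [((302,295),.154),((305,217),.094)]: print(ray(p,np.array(uv)/6+o-0.4,z))
a=ray(p,np.array([100,113])/6+o,.09);b=ray(p,np.array([490,80])/6+o,.09);print(a,b,b-a,np.linalg.norm(b-a), np.degrees(np.arctan2(-(b-a)[0],(b-a)[1])))
p=snap('scene')
o=np.array([396,197])
for uv,z in [((322,160),.154),((305,285),.092)]: print(ray(p,np.array(uv)/6+o-0.4,z))
E
```

```text
[0.48642022 0.27670101 0.154     ]
[0.48524583 0.27652802 0.094     ]
[0.46537156 0.23599011 0.09      ] [0.45873277 0.31384765 0.09      ] [-0.0066388   0.07785755  0.        ] 0.07814007407729531 4.873737565194499
[0.48946866 0.27808026 0.154     ]
[0.49070553 0.281201   0.092     ]
```

```bash
python3 -m pendant '[{"delta_pos":[0.001,0.001,0.03],"spin":0},{"delta_pos":[0.003,0.001,0.07],"spin":0},{"delta_pos":[0.003,0.001,0.11],"spin":0},{"delta_pos":[0.003,0.001,0.135],"spin":0},{"delta_pos":[0.003,0.001,0.147],"spin":0},{"delta_pos":[0.003,0.001,0.1485],"spin":0},{"delta_pos":[0.003,0.001,0.1485],"spin":0}]' -1
python3 - <<'E'
from h import *
show()
p=snap('wrist','w2.png')
E
```

```text
t: 3.2
tool_pos: [0.4856, 0.2812, 0.1133]
orientation: [-0.002, 3.14, 0.001]
force: [-0.2, -0.7, 1.0]
opening: 0.093
t 3.2 tcp [0.4856 0.2812 0.1133] x [-1.     -0.0015 -0.0012] y [-1.5e-03  1.0e+00  6.0e-04] z [ 1.2e-03  6.0e-04 -1.0e+00] F [-0.17 -0.71  0.99] op 0.09296361393015831 q [ 0.433  0.099  1.718  0.     1.323 -1.139]
```

View pics/w2.png

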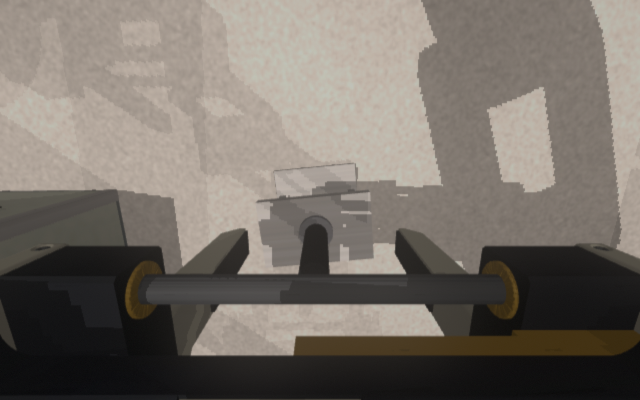

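```bash
python3 - <<'E'
from h import *
for i in range(4):
    show(); p=snap('wrist')
c=np.array([316,229.]);print(ray(p,c,.094)); print(-p['R'].T@p['t'], p['camera_matrix'])
E
```

```text
t 3.25 tcp [0.4861 0.2814 0.1141] x [-1.     -0.0015 -0.0025] y [-0.0015  1.      0.0012] z [ 0.0025  0.0012 -1.    ] F [ 0.55 -0.7   1.16] op 0.09314340461047138 q [ 0.433  0.098  1.717  0.     1.323 -1.139]
t 3.3 tcp [0.4862 0.2815 0.1144] x [-1.     -0.0015 -0.003 ] y [-0.0015  1.      0.0014] z [ 0.003   0.0014 -1.    ] F [ 1.3  -0.47  0.21] op 0.09282570240368081 q [ 0.434  0.098  1.717  0.     1.323 -1.139]
t 3.35 tcp [0.4862 0.2815 0.1143] x [-1.     -0.0015 -0.0031] y [-0.0015  1.      0.0014] z [ 0.0031  0.0014 -1.    ] F [0.51 0.38 0.13] op 0.09288441593959397 q [ 0.434  0.098  1.717 -0.     1.323 -1.139]
t 3.4 tcp [0.4861 0.2814 0.1141] x [-1.     -0.0015 -0.0028] y [-0.0015  1.      0.0013] z [ 0.0028  0.0013 -1.    ] F [-1.2  -0.51  0.75] op 0.09279445702130774 q [ 0.434  0.098  1.717  0.     1.323 -1.139]
[0.48426356 0.27783911 0.094     ]
[0.41638358 0.28156913 0.27950121] [[281.05586076   0.         321.48999758]
 [  0.         281.05586076 201.75049173]
 [  0.           0.           1.        ]]
```

```bash
python3 -m pendant '[{"delta_pos":[0.001,-0.0035,0.002],"spin":0},{"delta_pos":[0.001,-0.0035,0.002],"spin":0},{"delta_pos":[0.001,-0.0035,0.002],"spin":0}]' -1
python3 - <<'E'
from h import *
for i in range(2):
    show(); p=snap('wrist','w3.png')
cv2.imwrite('pics/w3c.png',cv2.resize(p['color'][180:320,220:420],None,fx=4,fy=4))
E
```

```text
t: 3.75
tool_pos: [0.4849, 0.2777, 0.1119]
orientation: [-0.002, 3.139, 0.002]
force: [-0.4, -0.1, 0.5]
opening: 0.0927
t 3.75 tcp [0.4849 0.2777 0.1119] x [-1.     -0.0013 -0.0025] y [-0.0013  1.      0.0012] z [ 0.0025  0.0012 -1.    ] F [-0.37 -0.15  0.55] op 0.09272779970520724 q [ 0.428  0.093  1.727  0.     1.319 -1.144]
t 3.8 tcp [0.4849 0.2777 0.1118] x [-1.     -0.0014 -0.0024] y [-0.0014  1.      0.0011] z [ 0.0024  0.0011 -1.    ] F [-0.79  0.34  1.45] op 0.09308029231743747 q [ 0.428  0.093  1.727  0.     1.319 -1.144]
```

View pics/w3c.png

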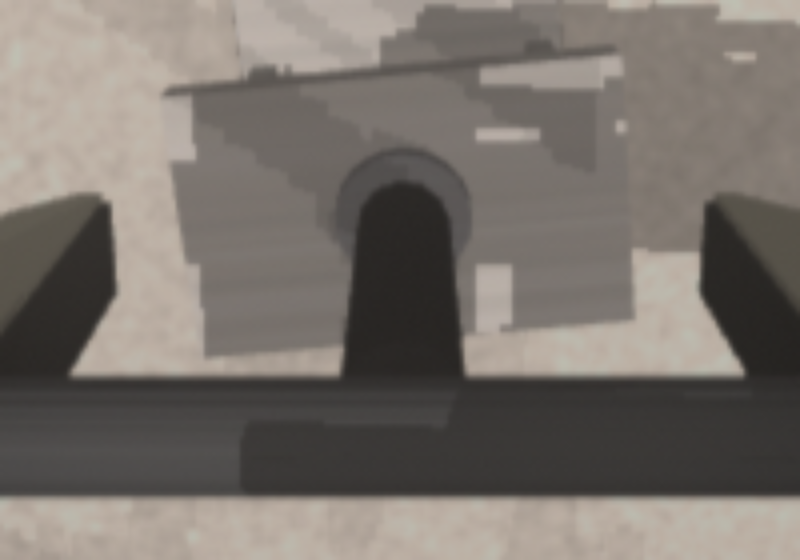

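The rod is centred between the fingers: the collar is at crop pixel (403, 200), and the finger tips average out at 408. Closing now.

```bash
python3 -m pendant '[{"delta_pos":[0,0,0],"spin":0},{"delta_pos":[0,0,0],"spin":0},{"delta_pos":[0,0,0],"spin":0},{"delta_pos":[0,0,0],"spin":0},{"delta_pos":[0,0,0],"spin":0},{"delta_pos":[0,0,0],"spin":0},{"delta_pos":[0,0,0],"spin":0},{"delta_pos":[0,0,0],"spin":0}]' 1 35
python3 - <<'E'
from h import *
show(); p=snap('scene','s4.png')
E
```

```text
t: 4.65
tool_pos: [0.4849, 0.2778, 0.1118]
orientation: [-0.002, 3.139, 0.002]
force: [0.1, 0.2, 0.1]
opening: 0.0334
t 4.65 tcp [0.4849 0.2778 0.1118] x [-1.     -0.0014 -0.0024] y [-0.0014  1.      0.0012] z [ 0.0024  0.0012 -1.    ] F [0.09 0.16 0.05] op 0.03340400235894319 q [ 0.428  0.093  1.727  0.     1.319 -1.144]
```

Still closing (33 mm open); let the fingers finish.

```bash
python3 -m pendant '[{"delta_pos":[0,0,0],"spin":0},{"delta_pos":[0,0,0],"spin":0},{"delta_pos":[0,0,0],"spin":0},{"delta_pos":[0,0,0],"spin":0},{"delta_pos":[0,0,0],"spin":0}]' 1 35
python3 - <<'E'
from h import *
show(); p=snap('scene'); show()
E
```

```text
t: 5.2
tool_pos: [0.4848, 0.2777, 0.1117]
orientation: [-0.002, 3.139, 0.002]
force: [-0.8, 1.3, -0.6]
opening: 0.0155
t 5.2 tcp [0.4848 0.2777 0.1117] x [-1.     -0.0014 -0.0023] y [-0.0014  1.      0.0011] z [ 0.0023  0.0011 -1.    ] F [-0.81  1.28 -0.55] op 0.015524622974569207 q [ 0.428  0.093  1.727  0.     1.319 -1.144]
t 5.25 tcp [0.4848 0.2777 0.1117] x [-1.     -0.0014 -0.0022] y [-0.0014  1.      0.0011] z [ 0.0022  0.0011 -1.    ] F [ 0.21  0.12 -1.15] op 0.015369783417421942 q [ 0.428  0.093  1.727  0.     1.319 -1.144]
```

```bash
python3 -m pendant '[{"delta_pos":[0,0,-0.015],"spin":0},{"delta_pos":[0,0,-0.04],"spin":0},{"delta_pos":[0,0,-0.07],"spin":0},{"delta_pos":[0,0,-0.1],"spin":0},{"delta_pos":[0,0,-0.13],"spin":0},{"delta_pos":[0,0,-0.145],"spin":0},{"delta_pos":[0,0,-0.145],"spin":0},{"delta_pos":[0,0,-0.145],"spin":0}]'
python3 - <<'E'
from h import *
show(); p=snap('wrist','w5.png'); show()
for l in ['rack_hole','unit_hole']:
    m=robot.mark_of('wrist',l)
    print(l,[(round(d['score'],2),np.round(w(p,d['location']),4).tolist(),np.round(px(p,w(p,d['location']))).tolist()) for d in m[:2]])
E
```

```text
t: 6.05
tool_pos: [0.4843, 0.2775, 0.256]
orientation: [-0.002, 3.14, 0.001]
force: [-0.8, 0.2, -0.6]
opening: 0.0155
t 6.05 tcp [0.4843 0.2775 0.256 ] x [-1.     -0.0014 -0.0018] y [-1.4e-03  1.0e+00  9.0e-04] z [ 1.8e-03  9.0e-04 -1.0e+00] F [-0.82  0.24 -0.64] op 0.015529519666981668 q [ 0.428  0.002  1.554  0.     1.583 -1.144]
t 6.1 tcp [0.4838 0.2773 0.255 ] x [-1.0e+00 -1.4e-03 -1.0e-04] y [-1.4e-03  1.0e+00  1.0e-04] z [ 1.e-04  1.e-04 -1.e+00] F [ 0.45  0.37 -0.7 ] op 0.015401762164234167 q [ 0.428  0.003  1.555  0.     1.583 -1.144]
rack_hole [(0.97, [0.4845, 0.278, 0.0876], [322.0, 188.0])]
unit_hole [(0.63, [0.5527, 0.0341, 0.1208], [111.0, 252.0])]
```

View pics/w5.png

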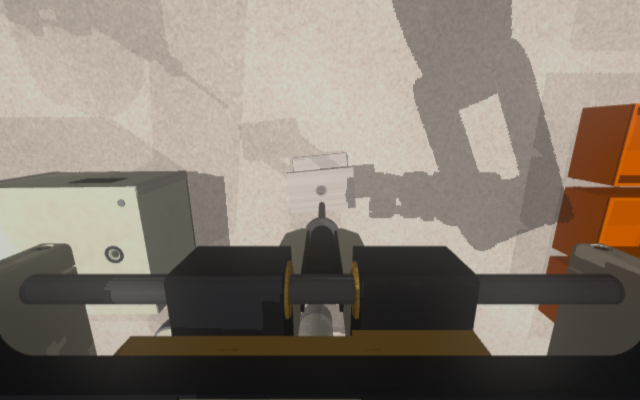

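Rod in hand with its tip at (322, 206). The unit hole shows at (114, 254) and the rack hole at (321, 189). I'll carry the rod to above the unit hole.

```bash
python3 -m pendant '[{"delta_pos":[-0.006,-0.02,-0.005],"spin":0},{"delta_pos":[-0.017,-0.06,-0.005],"spin":0},{"delta_pos":[-0.029,-0.1,-0.005],"spin":0},{"delta_pos":[-0.041,-0.14,-0.005],"spin":0},{"delta_pos":[-0.052,-0.18,-0.005],"spin":0},{"delta_pos":[-0.062,-0.215,-0.003],"spin":0},{"delta_pos":[-0.068,-0.236,0],"spin":0},{"delta_pos":[-0.0697,-0.243,0],"spin":0},{"delta_pos":[-0.0697,-0.243,0],"spin":0},{"delta_pos":[-0.0697,-0.243,0],"spin":0}]'
python3 - <<'E'
from h import *
show(); p=snap('wrist');show(); p=snap('wrist','w6.png'); show()
for l in ['unit_hole']:
    m=robot.mark_of('wrist',l)
    print(l,[(round(d['score'],2),np.round(w(p,d['location']),4).tolist(),np.round(px(p,w(p,d['location']))).tolist()) for d in m[:2]])
s,tp,R=st()
print('pred tip',px(p,tp+R[:,2]*(-0.1017+0.2034)))
cv2.imwrite('pics/w6c.png',cv2.resize(p['color'][150:290,220:420],None,fx=4,fy=4,interpolation=cv2.INTER_CUBIC))
E
```

```text
t: 7.2
tool_pos: [0.5532, 0.0352, 0.254]
orientation: [0.003, -3.14, -0.0]
force: [-0.1, 0.1, -0.7]
opening: 0.0156
t 7.2 tcp [0.5532 0.0352 0.254 ] x [-1.     -0.0019  0.002 ] y [-1.9e-03  1.0e+00  2.0e-04] z [-2.e-03  2.e-04 -1.e+00] F [-0.1   0.1  -0.72] op 0.015600429042687838 q [-0.029 -0.004  1.564  0.     1.583 -1.602]
t 7.25 tcp [0.5533 0.0355 0.2543] x [-1.     -0.0025  0.0015] y [-2.5e-03  1.0e+00  1.0e-04] z [-1.5e-03  1.0e-04 -1.0e+00] F [ 0.24  0.02 -0.75] op 0.01547532513362973 q [-0.028 -0.004  1.564  0.     1.583 -1.602]
t 7.3 tcp [0.5534 0.0355 0.2545] x [-1.     -0.0029  0.0011] y [-2.9e-03  1.0e+00 -1.0e-04] z [-1.1e-03 -1.0e-04 -1.0e+00] F [-0.76 -0.06 -1.02] op 0.015622136903334085 q [-0.028 -0.004  1.563 -0.     1.583 -1.602]
unit_hole [(0.93, [0.5549, 0.0314, 0.1164], [318.0, 196.0])]
pred tip [321.37378862 202.59230842]
```

View pics/w6c.png

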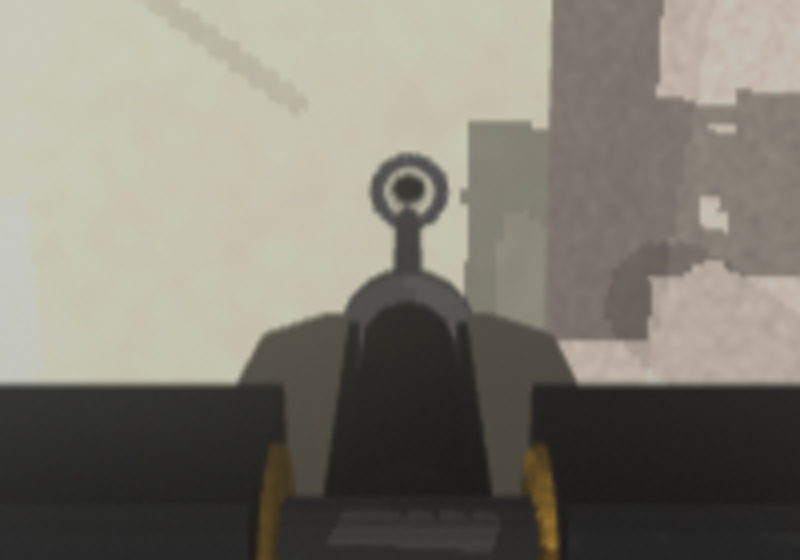

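```bash
python3 - <<'E'
from h import *
p=snap('wrist'); s,tp,R=st(); print(tp)
im=p['color'][150:290,220:420]
g=cv2.cvtColor(im,cv2.COLOR_BGR2GRAY)
cv2.imwrite('pics/w7.png',cv2.resize(p['color'][180:220,297:347],None,fx=14,fy=14,interpolation=cv2.INTER_NEAREST))
f=lambda u,v:((np.array([u,v])+.5)/4-.5+np.array([220,150]))
h=f(408,190); t=f(407,213)
print(h,t,'hole',ray(p,h,.12),'tip',ray(p,t,tp[2]-.1017),'tip from tcp',tp+R[:,2]*.1017, 'cam',-p['R'].T@p['t'])
E
```

```text
[0.55348829 0.03539706 0.25465933]
[321.625 197.125] [321.375 202.875] hole [0.55593938 0.0358031  0.12      ] tip [0.5538902  0.03556766 0.15295933] tip from tcp [0.55341619 0.0353766  0.15295936] cam [0.48435229 0.03580345 0.42026622]
```

View pics/w7.png

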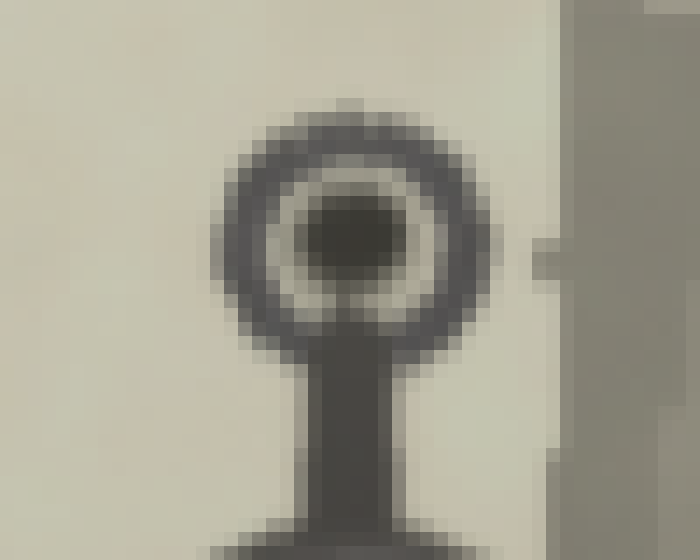

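```bash
python3 - <<'E'
from h import *
p=snap('wrist'); s,tp,R=st(); print(tp)
im=p['color']; g=cv2.cvtColor(im,cv2.COLOR_BGR2GRAY)
print('col321',[(r,int(g[r,320]),int(g[r,321]),int(g[r,322])) for r in range(186,232)])
tipz=tp[2]-.1017
print('edge tip',ray(p,(321.4,202.5),tipz+.0022)+[.0029,0,0])
for v in (216.5,217,217.5): print('collar',ray(p,(321.4,v),tipz+.08)+[.012,0,0], ray(p,(321.4,v),tipz+.084)+[.012,0,0])
for r in (205,208,211,214,220,224,227): print(r,g[r,304:340].tolist())
E
```

```text
[0.55351309 0.03525786 0.25465846]
col321 [(186, 192, 190, 190), (187, 185, 166, 164), (188, 130, 124, 115), (189, 90, 94, 87), (190, 86, 92, 88), (191, 109, 124, 123), (192, 150, 150, 146), (193, 124, 118, 108), (194, 81, 75, 68), (195, 61, 60, 59), (196, 58, 58, 57), (197, 58, 58, 57), (198, 61, 59, 58), (199, 82, 75, 69), (200, 117, 99, 94), (201, 141, 108, 121), (202, 111, 87, 96), (203, 80, 73, 74), (204, 72, 72, 71), (205, 71, 71, 71), (206, 71, 71, 71), (207, 70, 71, 71), (208, 71, 70, 70), (209, 70, 70, 70), (210, 70, 70, 70), (211, 70, 69, 70), (212, 69, 70, 69), (213, 69, 69, 69), (214, 69, 70, 69), (215, 69, 69, 68), (216, 69, 69, 68), (217, 69, 70, 69), (218, 72, 74, 74), (219, 80, 85, 86), (220, 82, 89, 89), (221, 81, 87, 88), (222, 80, 82, 82), (223, 80, 80, 79), (224, 78, 78, 78), (225, 65, 62, 61), (226, 52, 50, 49), (227, 47, 47, 48), (228, 46, 46, 46), (229, 46, 46, 46), (230, 45, 45, 45), (231, 46, 45, 45)]
edge tip [0.55592307 0.0354736  0.15515846]
collar [0.55497033 0.03555762 0.23295846] [0.55371951 0.03556082 0.23695846]
collar [0.55533541 0.03555817 0.2329584
[... 605 characters left out ...]
93, 193, 193, 193, 192, 186, 135, 128, 128]
214 [193, 192, 192, 193, 192, 192, 193, 192, 192, 192, 192, 192, 192, 184, 128, 77, 69, 70, 69, 69, 78, 132, 184, 190, 191, 192, 192, 192, 192, 192, 191, 190, 185, 134, 127, 127]
220 [191, 191, 191, 190, 190, 189, 182, 147, 101, 82, 77, 78, 80, 80, 81, 81, 82, 89, 89, 89, 89, 89, 87, 86, 84, 83, 87, 108, 136, 180, 188, 182, 134, 124, 124, 125]
224 [190, 190, 184, 146, 94, 80, 80, 81, 80, 81, 80, 80, 80, 80, 80, 79, 78, 78, 78, 78, 80, 86, 88, 88, 88, 88, 88, 88, 88, 87, 86, 97, 105, 123, 124, 124]
227 [183, 177, 115, 83, 81, 81, 80, 80, 79, 78, 71, 60, 53, 52, 49, 48, 47, 47, 48, 46, 47, 47, 48, 55, 68, 83, 86, 86, 86, 86, 86, 86, 83, 88, 117, 121]
```

Tip axis is at about (0.556, 0.0355) and the hole centre at about (0.556, 0.0358), so they line up. Lowering the tip to just above the bush.

```bash
python3 -m pendant '[{"delta_pos":[0,0.0003,0.008],"spin":0},{"delta_pos":[0,0.0003,0.018],"spin":0},{"delta_pos":[0,0.0003,0.025],"spin":0},{"delta_pos":[0,0.0003,0.028],"spin":0},{"delta_pos":[0,0.0003,0.029],"spin":0},{"delta_pos":[0,0.0003,0.029],"spin":0}]'
python3 - <<'E'
from h import *
p=snap('wrist'); p=snap('wrist');show()
cv2.imwrite('pics/w8.png',cv2.resize(p['color'][185:235,292:352],None,fx=12,fy=12,interpolation=cv2.INTER_NEAREST))
E
```

```text
t: 8.05
tool_pos: [0.5535, 0.0355, 0.2256]
orientation: [0.004, -3.141, 0.0]
force: [-1.1, -0.3, -1.5]
opening: 0.0156
t 8.15 tcp [0.5537 0.0355 0.2261] x [-1.     -0.0027 -0.    ] y [-2.7e-03  1.0e+00 -3.0e-04] z [ 0.e+00 -3.e-04 -1.e+00] F [ 0.36 -0.5  -1.69] op 0.01576156016085483 q [-0.028  0.005  1.605 -0.     1.531 -1.602]
```

View pics/w8.png

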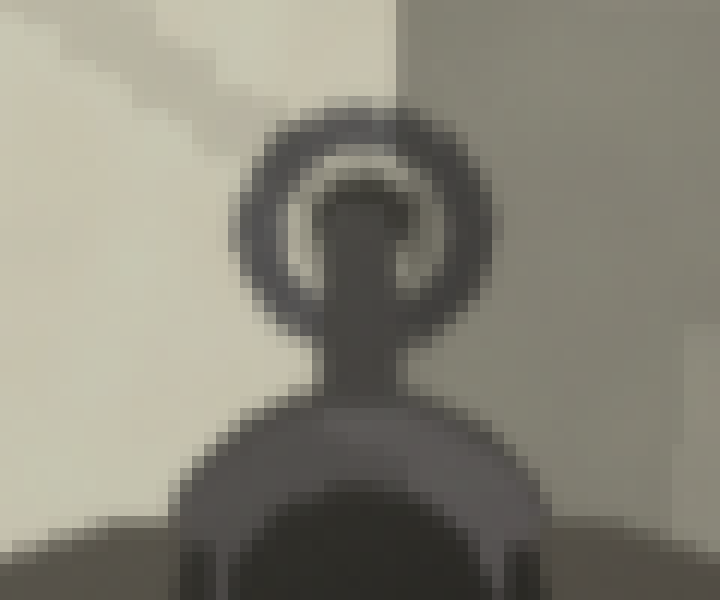

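```bash
python3 - <<'E'
from h import *
p=snap('wrist'); s,tp,R=st(); print(tp)
g=cv2.cvtColor(p['color'],cv2.COLOR_BGR2GRAY)
for c in (320,321,322): print(c,g[190:222,c].tolist())
tz=tp[2]-.1017
for v in (201.7,202.2): print('tip',ray(p,(321.5,v),tz+.0022)+[.0029,0,0])
for v in (202.8,203.25): print('hole',ray(p,(321.9,v),.12))
E
```

```text
[0.55378466 0.03547727 0.22617822]
320 [194, 194, 191, 164, 114, 85, 88, 125, 155, 123, 76, 60, 71, 73, 71, 70, 71, 70, 70, 69, 69, 68, 68, 69, 68, 68, 68, 69, 74, 86, 90, 83]
321 [193, 194, 189, 143, 97, 82, 91, 143, 153, 107, 66, 61, 68, 71, 71, 71, 70, 70, 70, 69, 69, 69, 68, 69, 68, 69, 68, 69, 73, 85, 90, 88]
322 [193, 193, 189, 141, 98, 84, 92, 145, 153, 103, 62, 59, 68, 70, 70, 71, 70, 70, 70, 69, 69, 69, 69, 68, 68, 68, 67, 69, 73, 86, 89, 88]
tip [0.55540584 0.03563364 0.12667822]
tip [0.55590858 0.03563432 0.12667822]
hole [0.55535306 0.03603033 0.12      ]
hole [0.55581784 0.03603112 0.12      ]
```

```bash
python3 -m pendant '[{"delta_pos":[0,0.0003,0.002],"spin":0},{"delta_pos":[0,0.0003,0.004],"spin":0},{"delta_pos":[0,0.0003,0.006],"spin":0},{"delta_pos":[0,0.0003,0.008],"spin":0},{"delta_pos":[0,0.0003,0.008],"spin":0}]'
python3 - <<'E'
from h import *
show()
E
```

```text
t: 8.7
tool_pos: [0.5535, 0.0358, 0.2176]
orientation: [0.004, -3.141, 0.0]
force: [-1.2, 0.4, -0.1]
opening: 0.0156
t 8.7 tcp [0.5535 0.0358 0.2176] x [-1.0e+00 -2.7e-03  6.0e-04] y [-2.7e-03  1.0e+00 -3.0e-04] z [-6.e-04 -3.e-04 -1.e+00] F [-1.16  0.35 -0.14] op 0.01563579704068483 q [-0.028  0.009  1.617 -0.     1.516 -1.601]
```

```bash
python3 -m pendant '[{"delta_pos":[0,0,0.002],"spin":0},{"delta_pos":[0,0,0.004],"spin":0},{"delta_pos":[0,0,0.006],"spin":0},{"delta_pos":[0,0,0.008],"spin":0},{"delta_pos":[0,0,0.008],"spin":0}]'
python3 - <<'E'
from h import *
show()
p=snap('top','t9.png');show(); cv2.imwrite('pics/t9c.png',cv2.resize(p['color'][180:280,240:400],None,fx=5,fy=5))
m=robot.mark_of('top','tray_handle'); print([(d['score'],w(p,d['location'])) for d in m])
E
```

```text
t: 9.2
tool_pos: [0.5533, 0.0358, 0.2092]
orientation: [0.004, -3.14, 0.0]
force: [-0.9, -0.4, -0.4]
opening: 0.0159
t 9.2 tcp [0.5533 0.0358 0.2092] x [-1.     -0.0027  0.0012] y [-2.7e-03  1.0e+00 -3.0e-04] z [-1.2e-03 -3.0e-04 -1.0e+00] F [-0.94 -0.41 -0.45] op 0.015869804935571444 q [-0.028  0.013  1.628 -0.     1.501 -1.601]
t 9.25 tcp [0.5534 0.0358 0.2094] x [-1.     -0.0027  0.001 ] y [-2.7e-03  1.0e+00 -2.0e-04] z [-1.e-03 -2.e-04 -1.e+00] F [ 0.51  0.01 -0.47] op 0.015622186539023085 q [-0.028  0.013  1.628 -0.     1.502 -1.601]
[(0.53, array([ 0.55703238, -0.1662544 ,  0.09449793]))]
```

View pics/t9c.png

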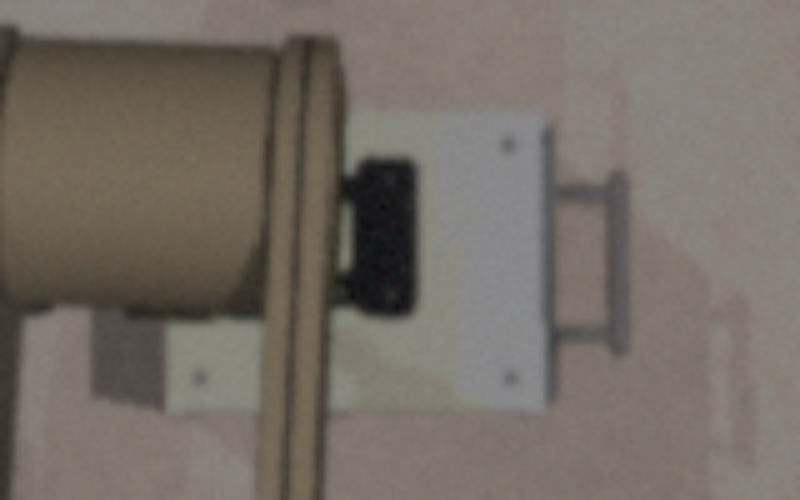

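```bash
python3 -m pendant '[{"delta_pos":[0,0,0.001],"spin":0},{"delta_pos":[0,0,0.002],"spin":0},{"delta_pos":[0,0,0.003],"spin":0},{"delta_pos":[0,0,0.004],"spin":0},{"delta_pos":[0,0,0.004],"spin":0}]'
python3 -m pendant '[{"delta_pos":[0,0,0],"spin":0}]'
```

```text
t: 9.8
tool_pos: [0.5533, 0.0358, 0.2053]
orientation: [0.004, -3.14, 0.0]
force: [-0.0, -0.1, -0.6]
opening: 0.0156
t: 9.9
tool_pos: [0.5533, 0.0358, 0.2053]
orientation: [0.004, -3.14, 0.0]
force: [0.2, -0.1, -0.6]
opening: 0.0155
```

Free so far, with the tip 16 mm down. Continuing.

```bash
python3 -m pendant '[{"delta_pos":[0,0,0.001],"spin":0},{"delta_pos":[0,0,0.002],"spin":0},{"delta_pos":[0,0,0.003],"spin":0},{"delta_pos":[0,0,0.004],"spin":0},{"delta_pos":[0,0,0.004],"spin":0}]'
```

```text
t: 10.4
tool_pos: [0.5533, 0.0358, 0.2011]
orientation: [0.004, -3.14, 0.0]
force: [-0.0, -0.1, -1.1]
opening: 0.0153
```

```bash
python3 -m pendant '[{"delta_pos":[0,0,0.001],"spin":0},{"delta_pos":[0,0,0.002],"spin":0},{"delta_pos":[0,0,0.003],"spin":0},{"delta_pos":[0,0,0.003],"spin":0}]'
```

```text
t: 10.8
tool_pos: [0.5532, 0.0358, 0.1979]
orientation: [0.004, -3.14, 0.0]
force: [-0.3, 0.7, -1.2]
opening: 0.0153
```

```bash
python3 -m pendant '[{"delta_pos":[0,0,0.001],"spin":0},{"delta_pos":[0,0,0.002],"spin":0},{"delta_pos":[0,0,0.003],"spin":0},{"delta_pos":[0,0,0.003],"spin":0}]'
```

```text
t: 11.2
tool_pos: [0.5532, 0.0358, 0.1948]
orientation: [0.004, -3.14, 0.0]
force: [0.9, -0.1, -1.9]
opening: 0.0155
```

```bash
python3 -m pendant '[{"delta_pos":[0,0,0.001],"spin":0},{"delta_pos":[0,0,0.002],"spin":0},{"delta_pos":[0,0,0.003],"spin":0},{"delta_pos":[0,0,0.003],"spin":0}]'
```

```text
t: 11.6
tool_pos: [0.5537, 0.0358, 0.1931]
orientation: [-0.004, 3.141, -0.0]
force: [-1.6, -0.3, 6.2]
opening: 0.0156
```

Contact at TCP z of about 0.193–0.194 (tip about 28 mm down), 6 N. Pressing gently in small steps.

```bash
python3 -m pendant '[{"delta_pos":[0,0,0.001],"spin":0},{"delta_pos":[0,0,0.002],"spin":0},{"delta_pos":[0,0,0.002],"spin":0}]'
```

```text
t: 11.9
tool_pos: [0.554, 0.0358, 0.1923]
orientation: [-0.004, 3.14, -0.0]
force: [-2.5, -0.2, 7.3]
opening: 0.0153
```

```bash
python3 -m pendant '[{"delta_pos":[0,0,0.001],"spin":0},{"delta_pos":[0,0,0.002],"spin":0},{"delta_pos":[0,0,0.002],"spin":0}]'
```

```text
t: 12.2
tool_pos: [0.5541, 0.0359, 0.1915]
orientation: [-0.005, 3.14, -0.0]
force: [-3.1, 0.0, 6.8]
opening: 0.0157
```

```bash
python3 -m pendant '[{"delta_pos":[0.001,0,0.001],"spin":0},{"delta_pos":[0.001,0,0.002],"spin":0},{"delta_pos":[0.001,0,0.0025],"spin":0},{"delta_pos":[0.001,0,0.0025],"spin":0}]'; python3 -c "
from h import *
show()"
```

```text
t: 12.6
tool_pos: [0.5536, 0.0359, 0.1904]
orientation: [-0.005, 3.138, -0.0]
force: [-1.6, 0.6, 7.5]
opening: 0.0154
t 12.6 tcp [0.5536 0.0359 0.1904] x [-1.     -0.0029 -0.0034] y [-2.9e-03  1.0e+00 -3.0e-04] z [ 3.4e-03 -3.0e-04 -1.0e+00] F [-1.63  0.62  7.46] op 0.01544395660763352 q [-0.028  0.019  1.656 -0.     1.462 -1.601]
```

```bash
python3 -m pendant '[{"delta_pos":[0.0005,0,0.0015],"spin":0},{"delta_pos":[0.0005,0,0.003],"spin":0},{"delta_pos":[0.0005,0,0.003],"spin":0},{"delta_pos":[0.0005,0,0.003],"spin":0}]'
```

```text
t: 13.0
tool_pos: [0.5535, 0.0359, 0.1888]
orientation: [-0.005, 3.137, -0.001]
force: [-2.2, -0.1, 7.4]
opening: 0.0156
```

```bash
python3 -m pendant '[{"delta_pos":[0.0005,0,0.0015],"spin":0},{"delta_pos":[0.0005,0,0.003],"spin":0},{"delta_pos":[0.0005,0,0.003],"spin":0},{"delta_pos":[0.0005,0,0.003],"spin":0}]'
```

```text
t: 13.4
tool_pos: [0.5534, 0.0359, 0.1872]
orientation: [-0.005, 3.135, -0.001]
force: [-1.3, -0.1, 7.7]
opening: 0.0154
```

```bash
python3 -m pendant '[{"delta_pos":[0.0005,0,0.0015],"spin":0},{"delta_pos":[0.0005,0,0.0025],"spin":0},{"delta_pos":[0.0005,0,0.0025],"spin":0}]'; python3 - <<'E'
from h import *
p=snap('top','t10.png'); cv2.imwrite('pics/t10c.png',cv2.resize(p['color'][180:280,240:400],None,fx=5,fy=5))
show()
E
```

```text
t: 13.7
tool_pos: [0.5531, 0.0359, 0.1858]
orientation: [-0.005, 3.134, -0.001]
force: [-1.8, 0.5, 5.4]
opening: 0.0154
t 13.75 tcp [0.5531 0.0359 0.1857] x [-1.     -0.003  -0.0072] y [-3.e-03  1.e+00 -4.e-04] z [ 7.2e-03 -4.0e-04 -1.0e+00] F [-1.28  1.12  5.2 ] op 0.015871612101701498 q [-0.028  0.017  1.667 -0.     1.45  -1.601]
```

View pics/t10c.png

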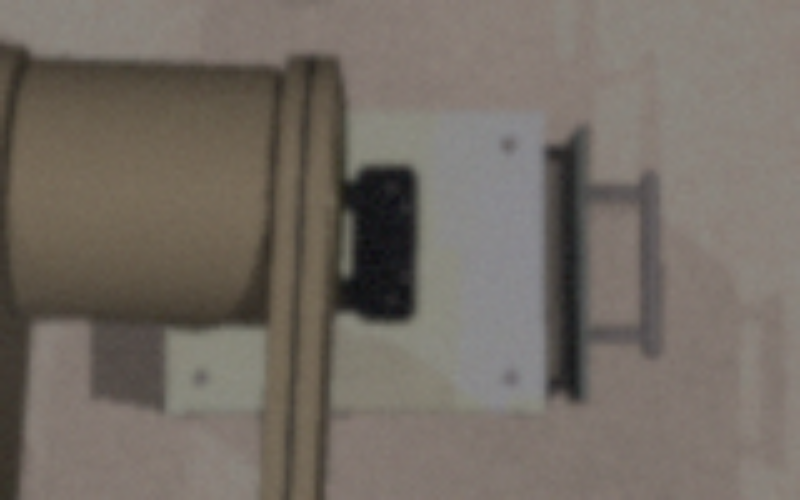

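The latch let go: the force dropped from 7.7 to 5.3 N, and the handle bar moved from crop column 618 to 650, with the dark tray gap now showing. Withdrawing the rod straight up.

```bash
python3 -m pendant '[{"delta_pos":[0,0,-0.005],"spin":0},{"delta_pos":[0,0,-0.014],"spin":0},{"delta_pos":[0,0,-0.025],"spin":0},{"delta_pos":[-0.0002,0,-0.038],"spin":0},{"delta_pos":[-0.0003,0,-0.052],"spin":0},{"delta_pos":[-0.0005,0,-0.064],"spin":0},{"delta_pos":[-0.0005,0,-0.07],"spin":0},{"delta_pos":[-0.0005,0,-0.07],"spin":0}]'; python3 - <<'E'
from h import *
p=snap('wrist'); p=snap('wrist','w11.png')
show()
m=robot.mark_of('wrist','rack_hole'); print([(round(d['score'],2),np.round(w(p,d['location']),4).tolist(),np.round(px(p,w(p,d['location']))).tolist()) for d in m[:2]])
E
```

```text
t: 14.55
tool_pos: [0.5538, 0.0359, 0.2572]
orientation: [-0.005, 3.132, -0.001]
force: [0.3, -0.2, -0.8]
opening: 0.0153
t 14.65 tcp [0.553  0.036  0.2554] x [-1.     -0.0031 -0.0069] y [-3.1e-03  1.0e+00 -4.0e-04] z [ 6.9e-03 -3.0e-04 -1.0e+00] F [ 1.05  0.43 -1.12] op 0.015676510511271023 q [-0.027 -0.013  1.571 -0.     1.577 -1.601]
[(0.95, [0.4856, 0.2779, 0.0881], [532.0, 130.0])]
```

View pics/w11.png

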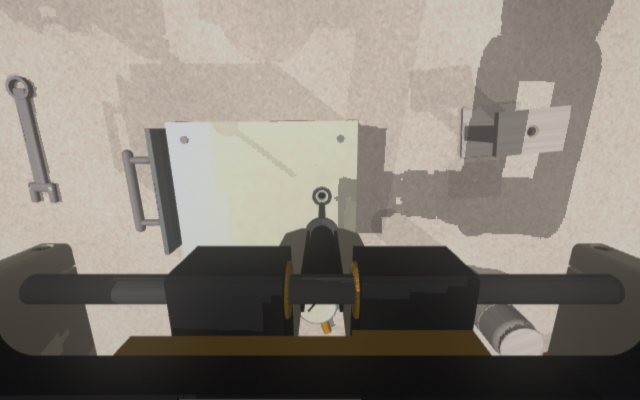

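```bash
python3 -m pendant '[{"delta_pos":[0.006,0.02,-0.005],"spin":0},{"delta_pos":[0.017,0.06,-0.005],"spin":0},{"delta_pos":[0.029,0.1,-0.005],"spin":0},{"delta_pos":[0.041,0.14,-0.005],"spin":0},{"delta_pos":[0.052,0.18,-0.005],"spin":0},{"delta_pos":[0.061,0.215,-0.003],"spin":0},{"delta_pos":[0.0665,0.2355,0],"spin":0},{"delta_pos":[0.0683,0.2417,0.0],"spin":0},{"delta_pos":[0.0683,0.2417,0.0],"spin":0},{"delta_pos":[0.0683,0.2417,0.0],"spin":0}]'
python3 -m pendant '[{"delta_pos":[0,0,0.015],"spin":0},{"delta_pos":[0,0,0.035],"spin":0},{"delta_pos":[0,0,0.05],"spin":0},{"delta_pos":[0,0,0.05],"spin":0},{"delta_pos":[0,0,0.05],"spin":0}]'
python3 - <<'E'
from h import *
p=snap('wrist');p=snap('wrist'); show()
m=robot.mark_of('wrist','rack_hole'); print([(round(d['score'],2),np.round(w(p,d['location']),4).tolist(),np.round(px(p,w(p,d['location']))).tolist()) for d in m[:2]])
cv2.imwrite('pics/w12.png',cv2.resize(p['color'][170:230,282:362],None,fx=10,fy=10,interpolation=cv2.INTER_NEAREST))
g=cv2.cvtColor(p['color'],cv2.COLOR_BGR2GRAY)
for c in (320,321,322,323): print(c,g[180:225,c].tolist())
E
```

```text
t: 15.7
tool_pos: [0.484, 0.2765, 0.2541]
orientation: [-0.004, 3.136, -0.002]
force: [-0.1, -0.8, -1.3]
opening: 0.0156
t: 16.2
tool_pos: [0.4842, 0.2759, 0.2037]
orientation: [-0.003, 3.137, -0.003]
force: [0.8, 0.2, -0.7]
opening: 0.0154
t 16.3 tcp [0.4848 0.2765 0.2051] x [-1.     -0.0022 -0.007 ] y [-2.2e-03  1.0e+00 -5.0e-04] z [ 7.e-03 -5.e-04 -1.e+00] F [ 0.83  0.41 -0.65] op 0.015245932912302106 q [ 0.429  0.018  1.631 -0.003  1.487 -1.144]
[(0.65, [0.4864, 0.2782, 0.0903], [323.0, 200.0])]
320 [190, 191, 194, 195, 196, 196, 196, 196, 197, 197, 196, 195, 193, 191, 173, 150, 136, 133, 139, 141, 139, 128, 101, 84, 80, 77, 77, 77, 77, 77, 76, 77, 76, 76, 76, 75, 76, 77, 81, 90, 92, 91, 90, 90, 87]
321 [190, 191, 193, 195, 196, 196, 196, 196, 196, 196, 196, 194, 192, 189, 163, 142, 134, 133, 134, 133, 129, 112, 89, 80, 78, 78, 78, 78, 77, 77, 77, 77, 77, 76, 76, 76, 76, 77, 83, 95, 99, 93, 90, 90, 88]
322 [190, 191, 193, 195, 196, 196, 195, 196, 197, 196, 196, 194, 192, 183, 159, 140, 132, 133, 133, 133, 131, 117, 92, 80, 78, 78, 77, 77, 77, 78, 77, 77, 77, 76, 76, 76, 76, 77, 83, 97, 99, 94, 90, 89, 87]
323 [190, 191, 193, 196, 196, 196, 195, 196, 197, 196, 196, 194, 192, 188, 163, 141, 133, 133, 133, 133, 131, 125, 100, 83, 78, 78, 78, 78, 77, 77, 76, 76, 76, 76, 76, 76, 76, 77, 83, 96, 100, 99, 92, 90, 88]
```

View pics/w12.png

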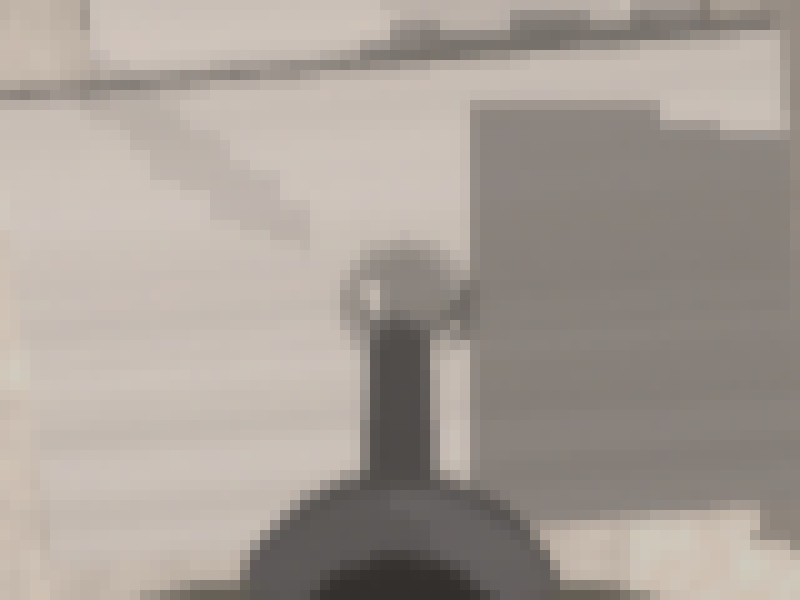

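```bash
python3 - <<'E'
from h import *
p=snap('wrist'); s,tp,R=st(); print(tp)
tz=tp[2]-.1017
print('tip',ray(p,(321.5,201.7),tz+.0022)+[.0029,0,0])
print('hole',ray(p,(322.4,200.2),.09))
print('collar',ray(p,(321.6,218.5),tz+.08)+[.012,0,0])
E
```

```text
[0.48493423 0.27671966 0.20536244]
tip [0.487373   0.27680062 0.10586244]
hole [0.48706903 0.27771406 0.09      ]
collar [0.48802861 0.2769445  0.18366244]
```

```bash
python3 -m pendant '[{"delta_pos":[0.0003,0.001,0.004],"spin":0},{"delta_pos":[0.0004,0.001,0.009],"spin":0},{"delta_pos":[0.0004,0.001,0.014],"spin":0},{"delta_pos":[0.0005,0.001,0.019],"spin":0},{"delta_pos":[0.0005,0.001,0.024],"spin":0},{"delta_pos":[0.0005,0.001,0.024],"spin":0}]'; python3 -c "
from h import *
show()"
```

```text
t: 17.0
tool_pos: [0.484, 0.2774, 0.1801]
orientation: [-0.004, 3.136, -0.002]
force: [0.2, 0.0, -0.5]
opening: 0.0156
t 17.0 tcp [0.484  0.2774 0.1801] x [-1.     -0.0026 -0.0058] y [-0.0025  1.     -0.0011] z [ 0.0058 -0.0011 -1.    ] F [ 0.21  0.04 -0.47] op 0.015563756997207955 q [ 0.431  0.033  1.662 -0.003  1.442 -1.142]
```

```bash
python3 -m pendant '[{"delta_pos":[0.0001,0,0.012],"spin":0},{"delta_pos":[0.0002,0,0.025],"spin":0},{"delta_pos":[0.0003,0,0.038],"spin":0},{"delta_pos":[0.0003,0,0.05],"spin":0},{"delta_pos":[0.0003,0,0.058],"spin":0},{"delta_pos":[0.0003,0,0.062],"spin":0},{"delta_pos":[0.0003,0,0.062],"spin":0}]'; python3 -m pendant '[{"delta_pos":[0,0,0.001],"spin":0},{"delta_pos":[0,0,0.002],"spin":0},{"delta_pos":[0,0,0.003],"spin":0},{"delta_pos":[0,0,0.003],"spin":0}]'
```

```text
t: 17.7
tool_pos: [0.4837, 0.2772, 0.1173]
orientation: [-0.004, 3.137, -0.002]
force: [-0.3, 0.7, -0.7]
opening: 0.0151
t: 18.1
tool_pos: [0.4838, 0.2772, 0.1144]
orientation: [-0.004, 3.137, -0.002]
force: [-0.5, 0.3, 0.2]
opening: 0.0154
```

```bash
python3 -m pendant '[{"delta_pos":[0,0,0.001],"spin":0},{"delta_pos":[0,0,0.002],"spin":0},{"delta_pos":[0,0,0.003],"spin":0},{"delta_pos":[0,0,0.003],"spin":0}]'; python3 -c "
from h import *
show();p=snap('scene','s13.png');show();cv2.imwrite('pics/s13c.png',cv2.resize(p['color'][190:290,380:520],None,fx=5,fy=5))"
```

```text
t: 18.5
tool_pos: [0.4839, 0.2772, 0.1117]
orientation: [-0.004, 3.136, -0.002]
force: [-0.9, -0.4, 1.7]
opening: 0.0157
t 18.5 tcp [0.4839 0.2772 0.1117] x [-1.     -0.0025 -0.0054] y [-0.0025  1.     -0.0014] z [ 0.0054 -0.0013 -1.    ] F [-0.91 -0.43  1.7 ] op 0.015663144376402618 q [ 0.431  0.089  1.731 -0.004  1.317 -1.142]
t 18.55 tcp [0.4839 0.2772 0.1117] x [-1.     -0.0025 -0.0053] y [-0.0025  1.     -0.0013] z [ 0.0053 -0.0013 -1.    ] F [-1.25 -1.02  2.43] op 0.015475088662282466 q [ 0.431  0.089  1.732 -0.004  1.317 -1.142]
```

View pics/s13c.png

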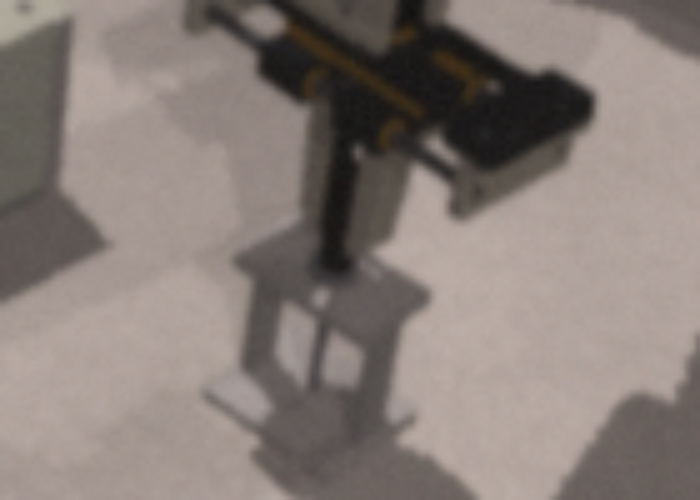

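Contact is building at the same height as at pickup. One more millimetre to confirm, then I'll open.

```bash
python3 -m pendant '[{"delta_pos":[0,0,0.001],"spin":0},{"delta_pos":[0,0,0.001],"spin":0}]'; python3 -m pendant '[{"delta_pos":[0,0,0],"spin":0},{"delta_pos":[0,0,0],"spin":0},{"delta_pos":[0,0,0],"spin":0},{"delta_pos":[0,0,0],"spin":0},{"delta_pos":[0,0,0],"spin":0},{"delta_pos":[0,0,0],"spin":0},{"delta_pos":[0,0,0],"spin":0},{"delta_pos":[0,0,0],"spin":0}]' -0.2
```

```text
t: 18.75
tool_pos: [0.484, 0.2773, 0.1117]
orientation: [-0.004, 3.136, -0.002]
force: [-4.7, -2.5, 7.1]
opening: 0.0151
t: 19.55
tool_pos: [0.4841, 0.2773, 0.1117]
orientation: [-0.004, 3.136, -0.002]
force: [-0.4, 0.7, 0.4]
opening: 0.0561
```

Firm stop (7 N with no further travel), so it is seated; fingers are open. Raising and looking.

```bash
python3 -m pendant '[{"delta_pos":[0,0,-0.01],"spin":0},{"delta_pos":[0,0,-0.03],"spin":0},{"delta_pos":[0,0,-0.06],"spin":0},{"delta_pos":[0,0,-0.095],"spin":0},{"delta_pos":[0,0,-0.125],"spin":0},{"delta_pos":[0,0,-0.14],"spin":0},{"delta_pos":[0,0,-0.14],"spin":0},{"delta_pos":[0,0,-0.14],"spin":0}]'; python3 - <<'E'
from h import *
p=snap('wrist');p=snap('wrist'); show()
cv2.imwrite('pics/w14.png',cv2.resize(p['color'][140:240,250:410],None,fx=5,fy=5,interpolation=cv2.INTER_CUBIC))
p=snap('scene'); cv2.imwrite('pics/s14c.png',cv2.resize(p['color'][190:290,380:520],None,fx=5,fy=5))
p=snap('top','t14.png')
for l in ['tray_handle','unit','release_rod']:
    m=robot.mark_of('top',l); print(l,[(round(d['score'],2),np.round(w(p,d['location']),4).tolist(),np.round(px(p,w(p,d['location']))).tolist()) for d in m[:2]])
cv2.imwrite('pics/t14c.png',cv2.resize(p['color'][180:280,240:400],None,fx=5,fy=5))
E
```

```text
t: 20.35
tool_pos: [0.483, 0.2773, 0.2506]
orientation: [-0.004, 3.137, -0.003]
force: [0.1, 0.9, -0.8]
opening: 0.0558
t 20.45 tcp [0.4823 0.277  0.2493] x [-1.     -0.0026 -0.0025] y [-0.0026  1.     -0.0027] z [ 0.0025 -0.0027 -1.    ] F [-1.11 -0.12 -0.44] op 0.05569931246066736 q [ 0.432  0.     1.569 -0.004  1.572 -1.142]
tray_handle [(0.87, [0.5563, -0.1922, 0.0972], [372.0, 234.0])]
unit [(0.95, [0.5623, -0.0244, 0.0016], [311.0, 233.0]), (0.39, [0.7295, 0.2684, 0.0023], [212.0, 175.0])]
release_rod [(0.61, [0.5546, 0.0361, 0.118], [287.0, 233.0])]
```

View pics/s14c.png

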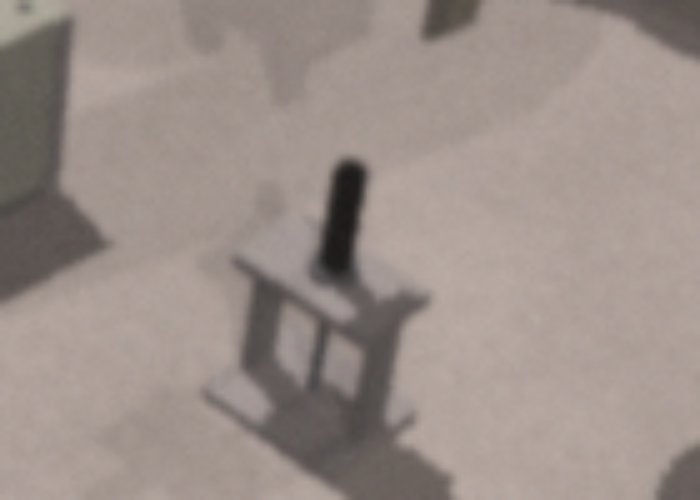

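View pics/t14c.png

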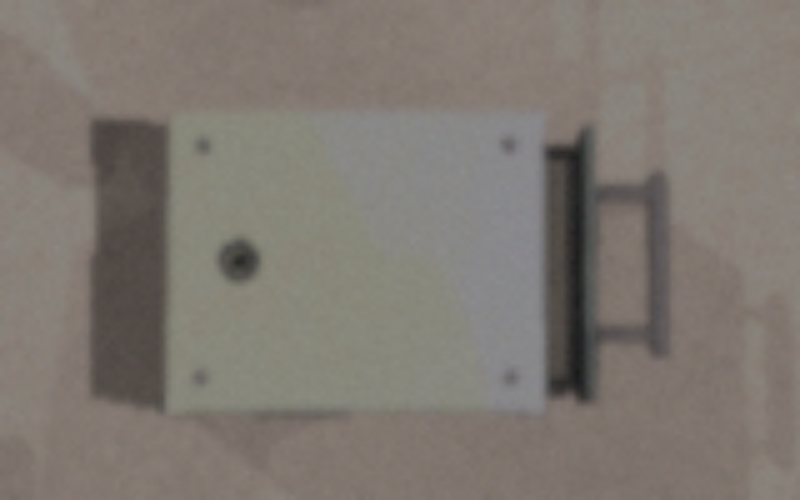

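View pics/w14.png

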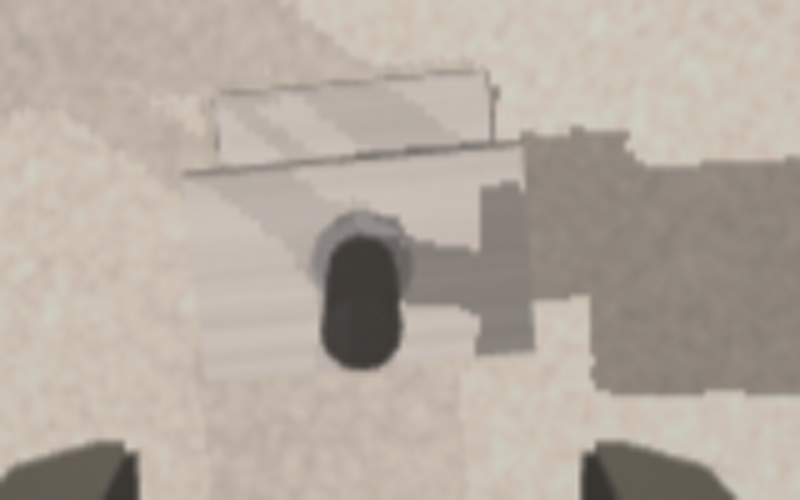

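The rod is seated upright in the rack, collar flush on the plate. The handle bar is now at about (0.556, −0.192) and parallel to x. Moving above it and narrowing the fingers to 26 mm.

```bash
python3 -m pendant '[{"delta_pos":[-0.003,-0.02,-0.005],"spin":0},{"delta_pos":[-0.009,-0.06,-0.005],"spin":0},{"delta_pos":[-0.016,-0.105,-0.005],"spin":0},{"delta_pos":[-0.023,-0.15,-0.005],"spin":0},{"delta_pos":[-0.03,-0.195,-0.005],"spin":0},{"delta_pos":[-0.037,-0.24,-0.005],"spin":0},{"delta_pos":[-0.044,-0.285,-0.005],"spin":0},{"delta_pos":[-0.051,-0.325,-0.005],"spin":0},{"delta_pos":[-0.056,-0.35,-0.005],"spin":0},{"delta_pos":[-0.056,-0.36,-0.005],"spin":0}]' 0.44
python3 -m pendant '[{"delta_pos":[-0.004,-0.03,0],"spin":0},{"delta_pos":[-0.011,-0.07,0.01],"spin":0},{"delta_pos":[-0.016,-0.1,0.02],"spin":0},{"delta_pos":[-0.016,-0.107,0.03],"spin":0},{"delta_pos":[-0.016,-0.107,0.03],"spin":0},{"delta_pos":[-0.016,-0.107,0.03],"spin":0}]'
python3 - <<'E'
from h import *
p=snap('wrist');p=snap('wrist','w15.png'); show()
m=robot.mark_of('wrist','tray_handle'); print([(round(d['score'],2),np.round(w(p,d['location']),4).tolist(),np.round(px(p,w(p,d['location']))).tolist()) for d in m[:2]])
E
```

```text
t: 21.7
tool_pos: [0.5397, -0.085, 0.256]
orientation: [0.0, 3.138, -0.004]
force: [-0.7, 0.1, -0.1]
opening: 0.0262
t: 22.3
tool_pos: [0.5556, -0.1907, 0.2261]
orientation: [-0.001, 3.139, -0.002]
force: [0.6, 0.7, 0.5]
opening: 0.026
t 22.4 tcp [ 0.5562 -0.1907  0.2271] x [-1.     -0.0013 -0.0043] y [-0.0013  1.     -0.0022] z [ 0.0043 -0.0022 -1.    ] F [ 0.62 -0.02  0.13] op 0.025802355598088144 q [-0.417  0.09   1.517 -0.     1.53  -1.989]
[(0.82, [0.56, -0.19, 0.0906], [322.0, 198.0])]
```

View pics/w15.png

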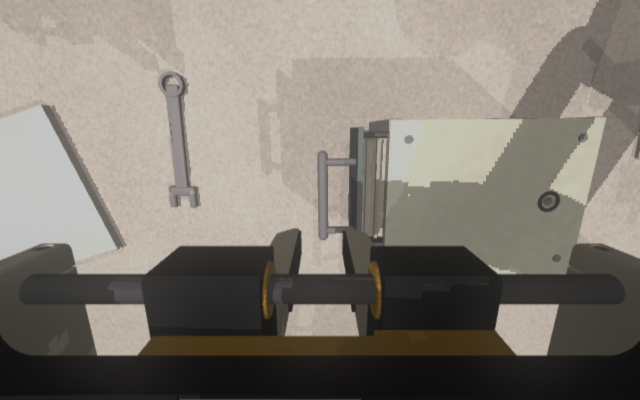

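```bash
python3 - <<'E'
from h import *
p=snap('wrist'); s,tp,R=st(); print(tp)
for uv in [(322.3,155),(322.8,196),(323,237)]: print(ray(p,uv,.092))
print(px(p,tp))
g=cv2.cvtColor(p['color'],cv2.COLOR_BGR2GRAY)
for r in (170,210,222): print(r,g[r,310:370].tolist())
E
```

```text
[ 0.55628777 -0.19098125  0.22728363]
[ 0.51375625 -0.19014148  0.092     ]
[ 0.55841304 -0.1895576   0.092     ]
[ 0.60659601 -0.18927051  0.092     ]
[320.81667712 242.69568216]
170 [173, 173, 173, 169, 167, 170, 173, 168, 119, 121, 132, 137, 138, 135, 129, 121, 109, 101, 141, 172, 176, 176, 171, 168, 172, 172, 172, 175, 175, 172, 169, 168, 163, 161, 157, 156, 156, 161, 158, 100, 76, 74, 73, 74, 74, 73, 73, 80, 117, 123, 123, 122, 122, 106, 119, 100, 99, 114, 117, 117]
210 [183, 179, 179, 175, 177, 177, 174, 169, 136, 118, 126, 133, 136, 135, 131, 124, 111, 102, 135, 157, 162, 164, 165, 164, 163, 164, 165, 164, 164, 160, 162, 164, 163, 159, 153, 151, 156, 156, 108, 74, 69, 59, 58, 58, 58, 58, 61, 78, 84, 84, 86, 90, 108, 106, 89, 104, 113, 114, 116, 112]
222 [187, 185, 183, 177, 179, 180, 178, 174, 151, 118, 123, 132, 134, 133, 130, 124, 111, 100, 129, 178, 184, 187, 187, 185, 183, 185, 186, 184, 179, 175, 167, 169, 172, 175, 176, 176, 176, 176, 166, 87, 58, 56, 57, 57, 56, 57, 63, 82, 84, 85, 87, 96, 121, 111, 89, 111, 113, 114, 120, 113]
```

```bash
python3 -m pendant '[{"delta_pos":[0,0.0015,0.02],"spin":0},{"delta_pos":[0,0.0015,0.055],"spin":0},{"delta_pos":[0,0.0015,0.09],"spin":0},{"delta_pos":[0,0.0015,0.115],"spin":0},{"delta_pos":[0,0.0015,0.118],"spin":0},{"delta_pos":[0,0.0015,0.118],"spin":0}]'
python3 - <<'E'
from h import *
p=snap('wrist');p=snap('wrist','w16.png'); show()
E
```

```text
t: 23.1
tool_pos: [0.5568, -0.1892, 0.1095]
orientation: [-0.003, 3.137, -0.004]
force: [-0.2, -0.4, 0.1]
opening: 0.0262
t 23.2 tcp [ 0.5582 -0.1901  0.1116] x [-1.     -0.0017 -0.0076] y [-0.0017  1.     -0.0039] z [ 0.0076 -0.0039 -1.    ] F [ 0.11  0.92 -0.21] op 0.026028397818541327 q [-0.415  0.168  1.645 -0.     1.319 -1.987]
```

View pics/w16.png

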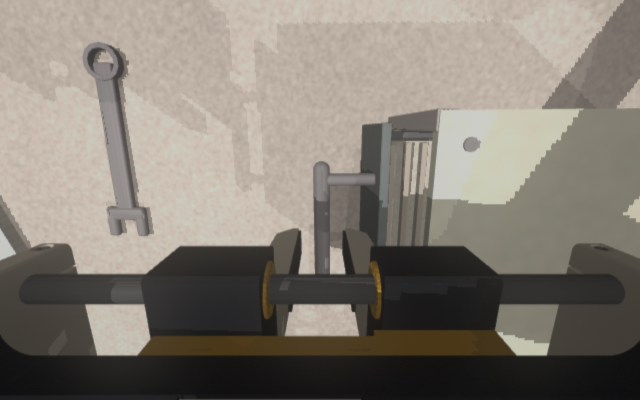

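```bash
python3 -m pendant '[{"delta_pos":[0,-0.0015,0.008],"spin":0},{"delta_pos":[0,-0.0015,0.018],"spin":0},{"delta_pos":[0,-0.0015,0.028],"spin":0},{"delta_pos":[0,-0.0015,0.036],"spin":0},{"delta_pos":[0,-0.0015,0.038],"spin":0},{"delta_pos":[0,-0.0015,0.038],"spin":0}]'; python3 -c "
from h import *
show()"
```

```text
t: 23.8
tool_pos: [0.5579, -0.1915, 0.0727]
orientation: [-0.003, 3.135, -0.005]
force: [0.0, -0.4, 0.2]
opening: 0.0258
t 23.8 tcp [ 0.5579 -0.1915  0.0727] x [-1.     -0.0017 -0.0062] y [-0.0017  1.     -0.0033] z [ 0.0063 -0.0033 -1.    ] F [ 0.01 -0.44  0.16] op 0.025798588912589415 q [-0.417  0.211  1.672 -0.     1.251 -1.99 ]
```

```bash
python3 -m pendant '[{"delta_pos":[0,0.001,0],"spin":0},{"delta_pos":[0,0.001,0],"spin":0},{"delta_pos":[0,0.001,0],"spin":0},{"delta_pos":[0,0.001,0],"spin":0},{"delta_pos":[0,0.001,0],"spin":0},{"delta_pos":[0,0.001,0],"spin":0}]' 1 20; python3 -c "
from h import *
show()"
```

```text
t: 24.4
tool_pos: [0.5582, -0.1904, 0.073]
orientation: [-0.003, 3.135, -0.005]
force: [0.3, 1.9, 1.0]
opening: 0.0101
t 24.4 tcp [ 0.5582 -0.1904  0.073 ] x [-1.     -0.0018 -0.0068] y [-0.0017  1.     -0.0032] z [ 0.0068 -0.0032 -1.    ] F [0.32 1.92 1.04] op 0.010120837764708221 q [-0.416  0.21   1.673 -0.     1.251 -1.988]
```

```bash
python3 -m pendant '[{"delta_pos":[0,-0.005,0],"spin":0},{"delta_pos":[0,-0.015,0],"spin":0},{"delta_pos":[-0.0002,-0.027,0],"spin":0},{"delta_pos":[-0.0003,-0.039,0],"spin":0},{"delta_pos":[-0.0004,-0.05,0],"spin":0},{"delta_pos":[-0.0005,-0.056,0],"spin":0},{"delta_pos":[-0.0005,-0.058,0],"spin":0},{"delta_pos":[-0.0005,-0.058,0],"spin":0}]'; python3 -c "
from h import *
show()"
```

```text
t: 25.2
tool_pos: [0.5587, -0.2495, 0.0731]
orientation: [-0.002, 3.135, -0.007]
force: [2.8, -2.2, -3.5]
opening: 0.0102
t 25.2 tcp [ 0.5587 -0.2495  0.0731] x [-1.     -0.001  -0.0069] y [-0.001   1.     -0.0044] z [ 0.0069 -0.0044 -1.    ] F [ 2.84 -2.16 -3.52] op 0.010226597824360003 q [-0.503  0.265  1.608 -0.     1.26  -2.075]
```

Moving easily. Creeping to the stop by feel.

```bash
python3 -m pendant '[{"delta_pos":[0,-0.002,0],"spin":0},{"delta_pos":[0,-0.004,0],"spin":0},{"delta_pos":[0,-0.006,0],"spin":0},{"delta_pos":[0,-0.006,0],"spin":0}]'; python3 -m pendant '[{"delta_pos":[0,-0.002,0],"spin":0},{"delta_pos":[0,-0.003,0],"spin":0},{"delta_pos":[0,-0.003,0],"spin":0}]'
```

```text
t: 25.6
tool_pos: [0.5588, -0.2556, 0.0731]
orientation: [-0.002, 3.135, -0.007]
force: [3.1, 0.7, -2.5]
opening: 0.0103
t: 25.9
tool_pos: [0.5588, -0.2573, 0.073]
orientation: [-0.003, 3.135, -0.004]
force: [2.4, 7.1, 1.4]
opening: 0.0103
```

```bash
python3 -m pendant '[{"delta_pos":[0,-0.002,0],"spin":0},{"delta_pos":[0,-0.004,0],"spin":0},{"delta_pos":[0,-0.004,0],"spin":0},{"delta_pos":[0,-0.004,0],"spin":0}]'
```

```text
t: 26.3
tool_pos: [0.5588, -0.2574, 0.0729]
orientation: [-0.005, 3.136, 0.006]
force: [1.1, 17.5, 5.5]
opening: 0.0101
```

Firm stop: 17.5 N with no further travel. Relaxing the pull, opening, then rising straight up.

```bash
python3 -m pendant '[{"delta_pos":[0,0,0],"spin":0},{"delta_pos":[0,0,0],"spin":0}]'; python3 -m pendant '[{"delta_pos":[0,0,0],"spin":0},{"delta_pos":[0,0,0],"spin":0},{"delta_pos":[0,0,0],"spin":0},{"delta_pos":[0,0,0],"spin":0},{"delta_pos":[0,0,0],"spin":0}]' 0.44;  python3 -c "
from h import *
show();p=snap('wrist','w17.png')"
```

```text
t: 26.5
tool_pos: [0.5588, -0.2572, 0.0731]
orientation: [-0.005, 3.136, 0.006]
force: [1.8, 5.2, -0.8]
opening: 0.0105
t: 27.0
tool_pos: [0.5587, -0.2574, 0.0731]
orientation: [-0.005, 3.136, 0.006]
force: [-0.7, -0.0, 0.5]
opening: 0.0264
t 27.0 tcp [ 0.5587 -0.2574  0.0731] x [-1.     -0.0031 -0.0053] y [-0.0032  1.      0.0035] z [ 0.0053  0.0035 -1.    ] F [-0.74 -0.02  0.52] op 0.02640030864556758 q [-0.519  0.278  1.593  0.006  1.268 -2.094]
```

View pics/w17.png

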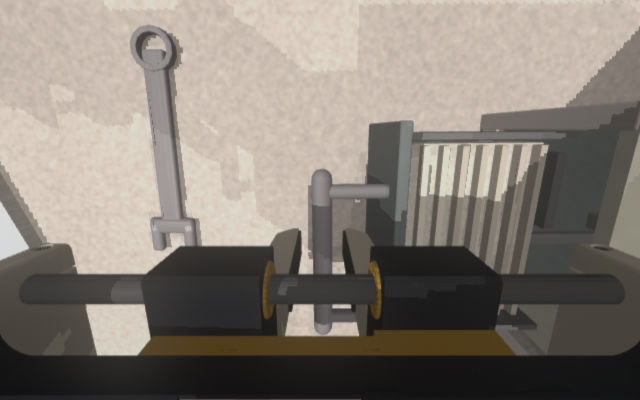

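Bar at column 322 sits free between the fingers (300 to 343), and the tray is out. Rising.

```bash
python3 -m pendant '[{"delta_pos":[0,0,-0.01],"spin":0},{"delta_pos":[0,0,-0.03],"spin":0},{"delta_pos":[0,0,-0.06],"spin":0},{"delta_pos":[0,0,-0.1],"spin":0},{"delta_pos":[0,0,-0.135],"spin":0},{"delta_pos":[0,0,-0.16],"spin":0},{"delta_pos":[0.04,0,-0.17],"spin":0},{"delta_pos":[0.08,0,-0.17],"spin":0},{"delta_pos":[0.12,0,-0.17],"spin":0},{"delta_pos":[0.12,0,-0.17],"spin":0}]' -0.2; python3 - <<'E'
from h import *
show();p=snap('scene','s18.png');q=snap('top','t18.png')
for l in ['tray_handle','rack_hole','release_rod','unit','wrench','gauge','spray_can']:
    m=robot.mark_of('top',l); print(l,[(round(d['score'],2),np.round(w(q,d['location']),4).tolist()) for d in m[:1]])
show()
E
```

```text
t: 28.05
tool_pos: [0.4343, -0.2581, 0.2427]
orientation: [-0.002, 3.138, 0.005]
force: [0.3, 0.1, 0.3]
opening: 0.056
t 28.05 tcp [ 0.4343 -0.2581  0.2427] x [-1.     -0.0015 -0.0039] y [-0.0015  1.      0.0034] z [ 0.0039  0.0034 -1.    ] F [0.34 0.14 0.33] op 0.055977475598072576 q [-0.642 -0.139  1.713  0.005  1.566 -2.214]
tray_handle [(0.82, [0.5599, -0.2559, 0.0911])]
rack_hole [(0.87, [0.4894, 0.2777, 0.0893])]
release_rod [(0.51, [0.4907, 0.2799, 0.0113])]
unit [(0.94, [0.5631, -0.0292, -0.0012])]
wrench []
gauge [(0.77, [0.7637, 0.0263, 0.0038])]
spray_can [(0.65, [0.7302, 0.2681, 0.0029])]
t 28.5 tcp [ 0.4385 -0.2582  0.2423] x [-1.    -0.004 -0.005] y [-0.004   1.      0.0038] z [ 0.005   0.0038 -1.    ] F [-0.02 -0.78  0.34] op 0.05561424157105676 q [-0.638 -0.13   1.705  0.006  1.564 -2.212]
```

View pics/s18.png

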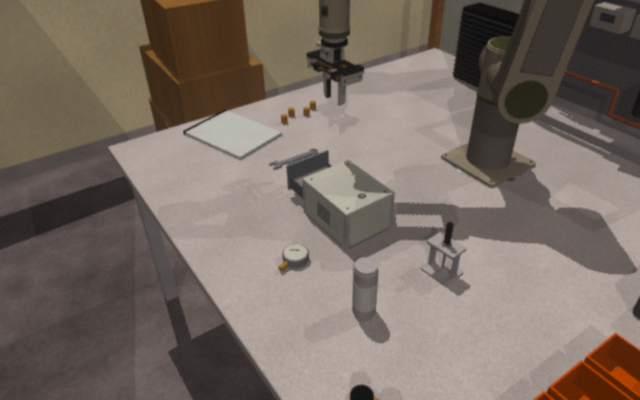

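View pics/t18.png

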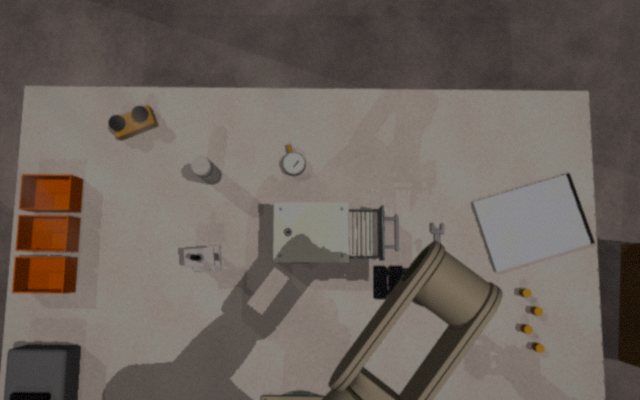

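The tray is out to its stop: handle y went from −0.168 to −0.256. The rod stands in the rack at scene pixel (447, 238), as it did at the start. The bystanders I can see look unmoved: gauge (295, 257), can (364, 290) and wrench end (437, 230 in top). The arm is clear, so I'm handing in.

```bash
python3 -m pendant '[{"delta_pos":[0,0,0],"spin":0},{"delta_pos":[0,0,0],"spin":0}]'; python3 -c "
from h import *
print(robot.close_job())"
```

```text
t: 28.7
tool_pos: [0.4387, -0.2581, 0.2421]
orientation: [-0.007, 3.137, 0.006]
force: [0.1, -0.9, 0.1]
opening: 0.0558
the job is handed in; nothing more can be done
None
```

The job is done and handed in at about 29 s. The latch is released, the rod is back in its rack, and the tray is pulled out to its stop.

- **Press:** the rod touched the pad about 28 mm below the unit's top. The highest vertical force I read was 7.7 N. The latch let go after about 8 mm of travel, and the top camera showed the tray sprung out by about 24 mm.
- **Rod:** it went back to the same height as at pickup. A light 7 N press gave no further movement, and pictures after release show it upright with its collar on the plate.
- **Tray:** it came up against a firm stop (17.5 N, no further travel), then I relaxed the pull and let go. The handle ended about 88 mm from its shut position, which matches 90 mm within the camera's error.
- **Bystanders:** the gauge and can were measured at their starting places within error. The last network check did not report the wrench because the arm partly hid it from the top camera. The arm never went near it, and it looks unmoved in the scene and wrist pictures.
- **False reading:** after I put the rod back, one network reading placed it at the unit's hole. The pictures and a later reading showed it in the rack.

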